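# Find the lid that snaps onto the parts tub

## Robot

A 6-joint arm with a two-finger parallel gripper is mounted at the origin on a cart in front of the work surface, level with it; the furniture and walls round the work are solid. World frame = base frame: x ahead of the robot, y to its left, z up, the work surface at z = 0. Lengths are in mm, angles in degrees, forces in N, time in s.
With the tool pointing down it reaches from about 275 to 975 mm from the base axis. Payload 8.4 kg.
Tool frame: the origin (TCP) lies at the centre of the arm's flange, where the gripper is bolted on; the fingertips stand 190 mm ahead of it and the grasp point (between the pads) lies 171 mm ahead of it; z points along the fingers, y is the line along which they close (so a half turn about z gives the same grasp; the last joint's range is limited). The gripper opens to 92 mm and grips with 3 to 60 N. Pads are 20 mm wide; open, the fingers measure 128 mm over their backs; the gripper's body (75 mm by 189 mm) begins 69 mm behind the grasp point.
Start: joints at [-68.663, 20.225, 93.587, -0, 66.188, -0.138], TCP at [228.803, -581.617, 404.683] pointing down, gripper open.
Joint ranges: [-150.9, 150.9], [-52.94, 120.26], [3.33, 152.33], [-74.26, 254.26], [0, 154.13], [-172.89, 172.89]. Speed limits (degrees/s): [127.2, 127.2, 159.86, 180, 180, 180].

## Interface

Orientations are given as a 3x3 rotation matrix whose columns are the frame's x, y, z axes.
In Python, from cell import * gives the robot as it stands.
- The arm moves only by the shell command python3 -m inch 'ROWS' [OPENING]. ROWS is JSON, one flat list of numbers, 6 for each row, row after row: the shift along the tool's x, y, z as a fraction of full scale, then the turn, a rotation vector about the tool's x, y, z as a fraction of full scale. In form: [tx, ty, tz, wx, wy, wz, tx, ty, tz, wx, wy, wz, ...]. A call has exactly 5 rows; each row shifts and turns the commanded pose from where the row before left it, along the tool's axes as they then stand; what a row does not reach is not made up. Full scale, the value 1, is 15 cm for a shift and pi rad for a turn. A row lasts 1/12 s, in which the tool goes at most 41.7 mm and 7.16 degrees, less where a joint would pass 70% of its speed; a pose out of reach is approached as far as the arm can. A call with a number of a shift or a turn outside -1 to 1 is refused whole. A call with a gripper value outside its range is refused whole. OPENING is the gripper command: -1 is fully open, 1 is shut, values between are in proportion, set as the call begins (- or left out, the last holds). The fingers move at their own pace and stop on an object; the grip force is fixed at half the most. Time passes only in rows, so rows that do not move let the fingers close, or fill a call up. It gives the time, the measured TCP pose, the force, the opening and the grip force at its end, in the units of the state.
- read_state(): the state, without advancing time (a new reading comes with each control period).
- camera(name): name is "side" or "top" or "wrist"; returns the picture (400x640x3 uint8, red, green, blue); there is no depth.
- camera_model(name): a dict with "fx", "fy", "cx", "cy" (pixels), "distortion" ([k1, k2, p1, p2, k3] as OpenCV has them; the pictures are not rectified), "rvec" (rotation vector, rad) and "tvec" (3), from world to camera coordinates, as OpenCV has them. Camera axes: x right, y down, z forward; pixel columns grow to the right and rows downward; lengths in mm; the calibration is good to about 2 mm. A picture is of the moment at which its call begins: read the wrist's pose just before it. camera_model takes no time and is no camera call; for the wrist camera it gives the pose at the moment of the call.
- close_job(): hands the job in; it is judged then, once.
The state is a dict: "time": time; "joint_pos": joint angles; "qd": joint speeds; "joint_torque": joint torques, N m; "tool_pos": TCP position; "tcp_rot": TCP orientation; "force": force on the tool from outside, world axes, zero at the start; "moment": the same for the moment, N m; "opening": opening from 0.0 (shut) to 1.0 (fully open); "grasp_force": force on a finger pad.
Only numpy, scipy, OpenCV 4.12 (cv2) and the standard library are available. Lean on these libraries where they do the work, as an engineer would, in place of code of your own. Each camera call takes 0.05 s, during which the arm holds its last target. There are 200 camera calls.

## Task

The white tub with a bearing in it needs its lid: of the three blue lids, alike from outside, only one snaps onto its rim, so try them until you find it and press that one down until it has snapped fully home. Then lift the closed tub by the lid's grip alone, which shows that the lid holds, and carry it upright into the free part of the grey order tray, standing flat beside the blue box. The two other lids must end lying flat, grip up, on the worktop, outside the tray, and everything else stays as it is.

Things in the scene. Friction and masses are not known exactly. Their poses are not given: they have to be found in the camera images.
- tub: white round tub, open, loose on the worktop, a bearing in it; 60 mm across at the foot, 56 mm high, about 0.16 kg with its tongues, plus the bearing's 0.07 kg. Origin: centre of the underside, z up. With the right lid fully home, the lid's origin is 43 mm above the tub's, on its axis, turned anyhow. A snapped lid holds enough pull to carry tub and bearing by the lid, moved smoothly
- bearing: ball bearing lying in the tub, 42 mm across, 12 mm high; origin: centre of its underside
- lid_a: blue lid, one of three alike from outside, lying grip up; which one fits is not marked. 84 mm across, 16 mm high without the bar; on top a grip bar 42 mm long (lid's x), 14 mm wide (y), its top 33 mm above the lid's lower edge. Origin: centre of the lower edge, z up. 35 g
- lid_b: blue lid, the same from outside as lid_a. Of the three, one is too narrow inside and stops with its lower edge on top of the tub's rim (13 mm above fully home)
- lid_c: blue lid, the same from outside as lid_a. Of the three, one is too wide inside: it goes right down on the tub but lifts off again and leaves the tub standing; only the right lid snaps and lifts the tub
- order_tray: grey shallow order tray, fixed, on the right of the worktop; 150 mm along its x, 200 mm along its y, walls 4 mm thick, 17 mm high; inner floor 4 mm above its origin (centre of the underside). The blue box stands in its -y half, about 57 mm from the middle; the +y half (round y = +45 mm) is free
- blue_box: small blue carton, 50x50x18 mm, standing in the order tray; origin: centre of its underside
- sealant_bottle: bystander: red sealant bottle with a white nozzle, 27x37x106 mm, standing at the back, behind the order tray; origin: centre of its underside
- stamp: bystander: wooden hand stamp, 25x46x62 mm, far left; origin: centre of its underside
- tub_rim (a point): centre of the tub's mouth, 56 mm above its underside; the rim is 61 mm across; 7 mm below it six sprung tongues form a snap bead 74 mm across. Press a lid on straight down, within 2 mm of the axis, with up to about 20 N; the right one resists with roughly 5 to 12 N, gives way and snaps
- orange_box: bystander: small orange and black carton, 60x60x20 mm, lying at the back, right of the middle; origin: centre of its underside
Things that resemble listed ones, but are neither listed nor needed, are in the scene too. Leave any yellow look-alike of the lid_c alone.

How it is judged:
By the outcome, as a careful person would: the job done as asked, in the order asked, and still so for the second after the job is handed in, with the robot touching nothing.
It also fails if it takes over 72 s, if anything falls off the work surface, if the arm or the gripper's body presses on something with over 40 N, if the wrist force passes 120 N, or if a joint passes its speed limit or range.

## Working session

There is one attempt and no reset: what is moved stays moved. The work goes in short steps, Python scripts to look and compute and a shell command to move; the robot and the scene stay as the last step left them, time stands still between calls to the robot, and variables do not carry over. Pictures are saved under pics/ and viewed, at most 10 in all, crops included, and the job is handed in when it is done.

```bash
mkdir -p pics; ls; python3 - <<'E'
from cell import *
import cv2
s=read_state();print(s)
for n in("top","side"):
    cv2.imwrite(f"pics/{n}0.png",camera(n)[...,::-1]); print(n,camera_model(n))
E
```

```text
pics
{'time': 0.0, 'joint_pos': array([-6.86635388e+01,  2.02638836e+01,  9.36280519e+01,  1.91681015e-03,
        6.61872798e+01, -1.39938344e-01]), 'qd': array([ 0.05682454,  0.01997212, -0.02222352, -0.04043426, -0.03110386,
       -0.0350644 ]), 'joint_torque': array([ 2.41581483e-04, -5.93837965e+01, -3.34213221e+01,  6.97190571e-02,
        2.33095069e-02, -1.09402704e-04]), 'tool_pos': array([ 228.72262696, -581.40504153,  403.95593028]), 'tcp_rot': array([[ 9.30573414e-01,  3.66105035e-01, -4.74529833e-04],
       [ 3.66105341e-01, -9.30572508e-01,  1.29894153e-03],
       [ 3.39646185e-05, -1.38248836e-03, -9.99999044e-01]]), 'force': array([ 0.22815037,  0.21308801, -0.18059757]), 'moment': array([ 0.01794527, -0.00502257, -0.00736669]), 'grasp_force': 0.0, 'opening': 0.9981149835691778}
top {'fx': 380.6842994167021, 'fy': 380.6842994167021, 'cx': 322.52453833101555, 'cy': 202.99229978347518, 'distortion': array([-0.06694758,  0.        ,  0.        ,  0.        ,  0.        ]), 'rvec': array([ 2.15866847, -2.19131792,  0.10652547]), 'tvec': array([   8.81193619,  585.79535837, 1054.39000282])}
side {'fx': 495.2382100068985, 'fy': 495.2382100068985, 'cx': 322.61634015744335, 'cy': 194.81538613388707, 'distortion': array([0.04462051, 0.        , 0.        , 0.        , 0.        ]), 'rvec': array([ 0.48234278, -2.33620505,  1.62084919]), 'tvec': array([ 549.52896436,  121.95827479, 1054.35292426])}
```

View pics/top0.png

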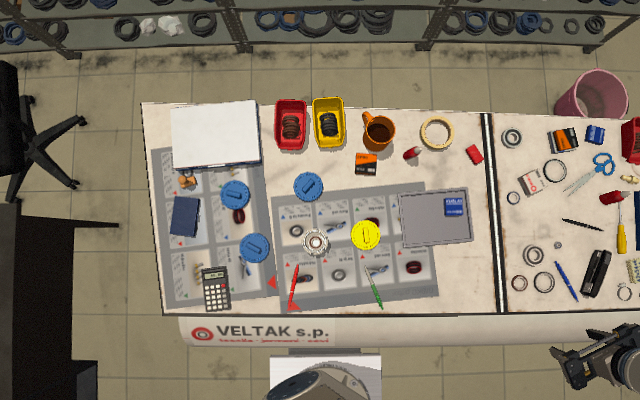

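View pics/side0.png

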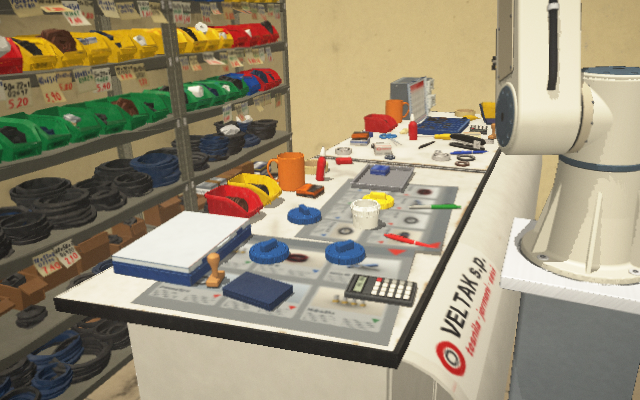

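Top view: the blue lids are at (235,194), (256,248) and (309,186), and the tub is at (316,242). The yellow look-alike at (366,235) is to be left alone. The tray is at (437,216), with the blue box at (456,207) in its right (-y) part.

```bash
cat > h.py <<'E'
from cell import *
import cv2, numpy as np
def ray(m,px,z):
    K=np.array([[m['fx'],0,m['cx']],[0,m['fy'],m['cy']],[0,0,1]])
    p=cv2.undistortPoints(np.array(px,float).reshape(-1,1,2),K,m['distortion']).reshape(-1,2)
    R=cv2.Rodrigues(m['rvec'])[0]; c=-R.T@m['tvec']
    d=np.c_[p,np.ones(len(p))]@R
    return c+d*((z-c[2])/d[:,2])[:,None]
def blobs(mask,amin):
    cs=cv2.findContours(mask.astype(np.uint8),cv2.RETR_EXTERNAL,cv2.CHAIN_APPROX_NONE)[0]
    return [c for c in cs if cv2.contourArea(c)>amin]
def goto(x,y,tipz,yaw=None):
    """shift in tool axes as full-scale fractions, and turn about tool z"""
    s=read_state();R=s['tcp_rot'];d=np.array([x,y,tipz+190])-s['tool_pos']
    cur=np.degrees(np.arctan2(R[1,0],R[0,0]))
    t=0 if yaw is None else -((yaw-cur+90)%180-90)
    print('yaw',cur.round(2),'world d',d.round(1),'tool frac',(R.T@d/150).round(4),'turn',round(t,2),round(t/180,4),'tilt',R[:,2].round(4))
E
python3 - <<'E'
from h import *
im=cv2.imread('pics/top0.png');m=camera_model('top')
hsv=cv2.cvtColor(im,cv2.COLOR_BGR2HSV);h,s,v=cv2.split(hsv)
for c in blobs((h>98)&(h<116)&(s>120)&(v>90),150):
    e=cv2.minEnclosingCircle(c)
    if 140<e[0][0]<480 and e[0][1]<330:
        P=ray(m,c.reshape(-1,2),16.); Q=cv2.minEnclosingCircle(P[:,:2].astype(np.float32)); print('blue',np.round(e[0]),'world',np.round(Q[0]),'dia',round(2*Q[1]), cv2.contourArea(c))
print('tub', ray(m,[[316,242]],56))
g=(s<60)&(v>90)&(v<165)
print('tray corners',ray(m,[[400,193],[467,187],[473,240],[408,246]],17).round())
print('box',ray(m,[[456,207]],18).round())
def crop(x,y,w,f): return cv2.resize(im[y-w:y+w,x-w:x+w],None,fx=f,fy=f,interpolation=cv2.INTER_CUBIC)
a=np.vstack([np.hstack([crop(235,194,22,6),crop(256,248,22,6),crop(309,186,22,6)]),np.hstack([crop(316,242,22,6),cv2.resize(im[170:260,380:480],(528,264))])])
cv2.imwrite('pics/c1.png',a)
E
```

```text
blue [254. 248.] world [463. 197.] dia 84 622.5
blue [234. 194.] world [615. 254.] dia 84 595.5
blue [308. 186.] world [636.  42.] dia 83 602.5
tub [[476.00914597  19.66742701  56.        ]]
tray corners [[ 613. -224.   17.]
 [ 627. -422.   17.]
 [ 473. -432.   17.]
 [ 460. -242.   17.]]
box [[ 569. -386.   18.]]
```

View pics/c1.png

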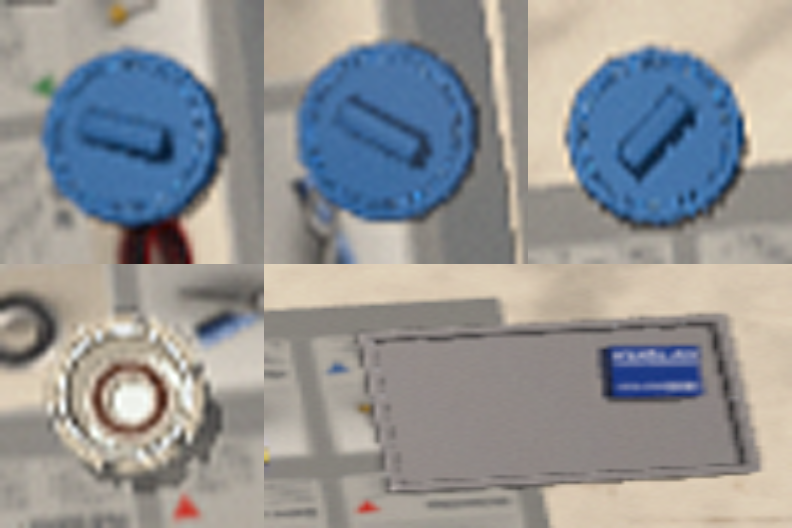

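The crops confirm three identical blue lids, each with a bar grip, the tub with the bearing, and the tray's left (+y) half free. I'll turn to lid 2's bar angle (about 58°) while moving towards the tub and lid area.

```bash
python3 -m inch '[0,0,0,0,0,-0.0395,0,0,0,0,0,-0.0395,0,0,0,0,0,-0.0395,0,0,0,0,0,-0.0395,0,0,0,0,0,-0.0395]' -0.2; python3 -c "
from h import *
goto(440,110,210,58)"
```

```text
time: 0.52
tool_pos: [228.8, -581.5, 404.2]
tcp_rot: [[0.539, 0.842, -0.0], [0.842, -0.539, 0.001], [0.001, -0.001, -1.0]]
force: [-0.3, -0.6, -0.2]
opening: 0.66
grasp_force: 0.0
yaw 57.38 world d [211.2 691.5  -4.2] tool frac [ 4.6418 -1.2991  0.0315] turn -0.62 -0.0035 tilt [-3.e-04  8.e-04 -1.e+00]
```

```bash
R='x'; python3 -m inch '[0.232,-0.065,0,0,0,0,0.232,-0.065,0,0,0,0,0.232,-0.065,0,0,0,0,0.232,-0.065,0,0,0,0,0.232,-0.065,0,0,0,0]' >/dev/null; python3 -m inch '[0.232,-0.065,0,0,0,0,0.232,-0.065,0,0,0,0,0.232,-0.065,0,0,0,0,0.232,-0.065,0,0,0,0,0.232,-0.065,0,0,0,0]' >/dev/null; python3 -m inch '[0.232,-0.065,0,0,0,0,0.232,-0.065,0,0,0,0,0.232,-0.065,0,0,0,0,0.232,-0.065,0,0,0,0,0.232,-0.065,0,0,0,0]'>/dev/null; python3 -m inch '[0.232,-0.065,0,0,0,0,0.232,-0.065,0,0,0,0,0.232,-0.065,0,0,0,0,0.232,-0.065,0,0,0,0,0.232,-0.065,0,0,0,0]'; python3 -m inch '[0,0,0,0,0,0,0,0,0,0,0,0,0,0,0,0,0,0,0,0,0,0,0,0,0,0,0,0,0,0]' ; python3 - <<'E'
from h import *
goto(440,110,210,58)
m=camera_model('wrist');im=camera('wrist')[...,::-1];cv2.imwrite('pics/w1.png',im);np.save('w1.npy',m,allow_pickle=True)
R=cv2.Rodrigues(m['rvec'])[0];print('cam',(-R.T@m['tvec']).round(),R[2].round(3),m['fx'])
E
```

```text
time: 2.18
tool_pos: [444.0, 110.3, 404.6]
tcp_rot: [[0.544, 0.839, -0.0], [0.839, -0.544, -0.0], [-0.0, -0.0, -1.0]]
force: [0.8, -0.5, -1.1]
opening: 0.598
grasp_force: 0.0
time: 2.6
tool_pos: [443.7, 107.3, 404.6]
tcp_rot: [[0.546, 0.838, -0.0], [0.838, -0.546, -0.0], [-0.0, -0.0, -1.0]]
force: [0.1, -0.7, 0.3]
opening: 0.599
grasp_force: 0.0
yaw 56.94 world d [-3.7  2.7 -4.6] tool frac [ 0.0016 -0.0307  0.0308] turn -1.06 -0.0059 tilt [-4.e-04 -3.e-04 -1.e+00]
cam [480. 164. 383.] [-0.131 -0.201 -0.971] 280.81141574916353
```

View pics/w1.png

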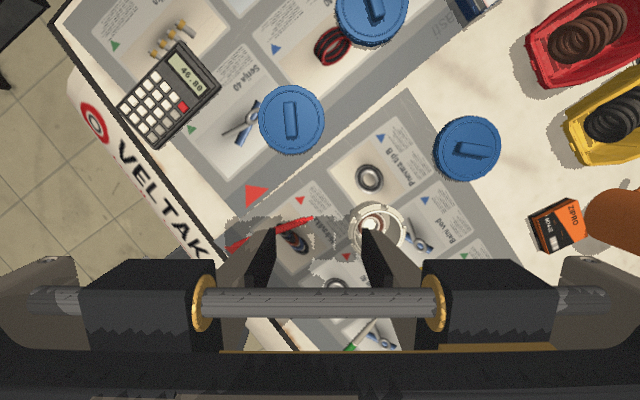

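The wrist view shows lid 2 at (291,120), lid 3 at (467,148) and lid 1 at (372,15). The tub at (375,225) is half hidden by a finger, so I'll back off 75 mm along tool x to see it.

```bash
python3 -m inch '[-0.15,0.06,0,0,0,0,-0.15,0.06,0,0,0,0,-0.15,0.06,0,0,0,0,-0.05,0.02,0,0,0,0,0,0,0,0,0,0]' >/dev/null; python3 -m inch '[0,0,0,0,0,0,0,0,0,0,0,0,0,0,0,0,0,0,0,0,0,0,0,0,0,0,0,0,0,0]'|head -2 ; cat > look.py <<'E'
from h import *
import sys
n=sys.argv[1]
m=camera_model('wrist');im=camera('wrist')[...,::-1].copy();cv2.imwrite(f'pics/{n}.png',im);np.save(n+'.npy',m,allow_pickle=True)
hsv=cv2.cvtColor(im,cv2.COLOR_BGR2HSV);h,s,v=cv2.split(hsv);g=cv2.cvtColor(im,cv2.COLOR_BGR2GRAY)
for c in blobs((h>98)&(h<116)&(s>110)&(v>70),1000):
    P=ray(m,c.reshape(-1,2),16.)[:,:2].astype(np.float32);Q=cv2.minEnclosingCircle(P);E=cv2.fitEllipse(P)
    # rectify 0.4 mm/px top view at z=33 around lid
    x,y=Q[0]; print('lid',np.round(cv2.minEnclosingCircle(c)[0]),'circ',np.round(Q[0],1),'d',round(2*Q[1],1),'ell',np.round(E[0],1),np.round(E[1],1))
E
python3 look.py w2; python3 - <<'E'
from h import *
im=cv2.imread('pics/w2.png');m=np.load('w2.npy',allow_pickle=True).item()
def rect(x,y,z,r,n=400):
    # orthographic picture of plane z, north=+x up, +y left
    u=np.linspace(-r,r,n);X,Y=np.meshgrid(u,u);P=np.c_[(x-Y).ravel(),(y-X).ravel(),np.full(n*n,float(z))]
    K=np.array([[m['fx'],0,m['cx']],[0,m['fy'],m['cy']],[0,0,1]])
    q=cv2.projectPoints(P,m['rvec'],m['tvec'],K,m['distortion'])[0].reshape(n,n,2).astype(np.float32)
    return cv2.remap(im,q[...,0],q[...,1],cv2.INTER_CUBIC)
a=np.hstack([rect(463,197,33,50),rect(476,20,56,50)]);cv2.imwrite('pics/r2.png',a)
E
```

```text
time: 3.48
tool_pos: [428.5, 29.7, 404.6]
lid [452.  90.] circ [633.7  43.1] d 85.1 ell [633.9  42.9] [82.1 83.3]
lid [266.  57.] circ [461.6 197. ] d 85.0 ell [461.6 197.1] [81.9 83.4]
```

View pics/r2.png

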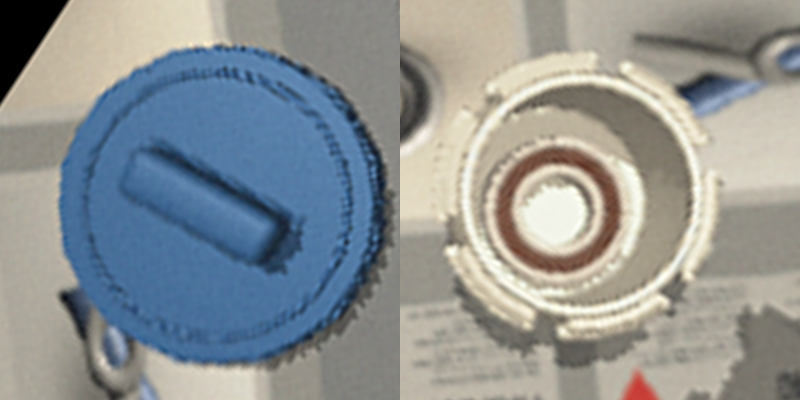

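The rectified views (4 px/mm) give two positions:
- **Lid 2:** the bar runs from (135,169) to (274,241), so its centre is (461.7,196.5) with yaw about 62°.
- **Tub:** the rim circle spans x 462–705 and y 73–313, so it's 60.7 mm across (61 expected), with its centre at about (477.8,24.2).

```bash
python3 -c "
from h import *
goto(461.7,196.5,60,62)"
```

```text
yaw 57.07 world d [  33.2  166.9 -154.6] tool frac [ 1.0543 -0.4186  1.0308] turn -4.93 -0.0274 tilt [-1.e-04  1.e-04 -1.e+00]
```

```bash
python3 -m inch '[0.13,-0.052,0.08,0,0,0,0.13,-0.052,0.1,0,0,0,0.13,-0.052,0.13,0,0,0,0.13,-0.052,0.13,0,0,0,0.13,-0.052,0.13,0,0,0]' >/dev/null; python3 -m inch '[0.13,-0.052,0.13,0,0,0,0.13,-0.052,0.13,0,0,0,0.1,-0.04,0.1,0,0,0,0.044,-0.0146,0.10,0,0,0,0,0,0,0,0,-0.027]'>/dev/null; python3 -m inch '[0,0,0,0,0,0,0,0,0,0,0,0,0,0,0,0,0,0,0,0,0,0,0,0,0,0,0,0,0,0]' -0.2|grep -v rot; python3 -c "
from h import *
goto(461.7,196.5,18.5,62)"
```

```text
time: 4.78
tool_pos: [461.9, 195.8, 250.7]
force: [0.9, 0.2, 0.3]
opening: 0.601
grasp_force: 0.0
yaw 61.8 world d [ -0.2   0.7 -42.2] tool frac [ 0.0033 -0.0037  0.2814] turn -0.2 -0.0011 tilt [ 9.e-04  4.e-04 -1.e+00]
```

Spot on. Now I'll descend and close on the bar.

```bash
python3 -m inch '[0.003,-0.003,0.08,0,0,0,0,0,0.08,0,0,0,0,0,0.08,0,0,0,0,0,0.041,0,0,0,0,0,0,0,0,0]' >/dev/null; python3 -m inch '[0,0,0,0,0,0,0,0,0,0,0,0,0,0,0,0,0,0,0,0,0,0,0,0,0,0,0,0,0,0]' 1|grep -v rot;python3 -m inch '[0,0,0,0,0,0,0,0,0,0,0,0,0,0,0,0,0,0,0,0,0,0,0,0,0,0,0,0,0,0]'|grep -v rot; python3 -c "
from h import *
goto(437,-52,140,62)"
```

```text
time: 5.62
tool_pos: [461.7, 196.6, 208.4]
force: [0.2, -0.7, -0.3]
opening: 0.258
grasp_force: 0.0
time: 6.03
tool_pos: [461.6, 196.6, 208.2]
force: [0.1, 0.0, 4.8]
opening: 0.15
grasp_force: 30.0
yaw 61.89 world d [ -24.6 -248.6  121.8] tool frac [-1.5391  0.6362 -0.812 ] turn -0.11 -0.0006 tilt [ 2.e-04  1.e-04 -1.e+00]
```

```bash
python3 -m inch '[0,0,-0.1,0,0,0,0,0,-0.2,0,0,0,0,0,-0.2,0,0,0,-0.1,0.04,-0.2,0,0,0,-0.2,0.084,-0.11,0,0,0]' >/dev/null; python3 -m inch '[-0.25,0.103,0,0,0,0,-0.25,0.103,0,0,0,0,-0.25,0.103,0,0,0,0,-0.25,0.103,0,0,0,0,-0.17,0.08,0,0,0,0]' >/dev/null;python3 -m inch '[-0.07,0.02,0,0,0,0,0,0,0,0,0,0,0,0,0,0,0,0,0,0,0,0,0,0,0,0,0,0,0,0]'|grep -v rot; python3 - <<'E'
from h import *
m=camera_model('wrist');im=camera('wrist')[...,::-1].copy()
def rect(x,y,z,r,n=400):
    u=np.linspace(-r,r,n);X,Y=np.meshgrid(u,u);P=np.c_[(x-Y).ravel(),(y-X).ravel(),np.full(n*n,float(z))]
    K=np.array([[m['fx'],0,m['cx']],[0,m['fy'],m['cy']],[0,0,1]])
    q=cv2.projectPoints(P,m['rvec'],m['tvec'],K,m['distortion'])[0].reshape(n,n,2).astype(np.float32)
    return cv2.remap(im,q[...,0],q[...,1],cv2.INTER_CUBIC)
cv2.imwrite('pics/r3.png',np.hstack([rect(477.8,24.2,56,50),im[:400,160:560]]))
goto(477.8,24.2,76,62)
E
```

```text
time: 7.28
tool_pos: [437.0, -50.9, 329.4]
force: [0.2, 0.9, -1.0]
opening: 0.149
grasp_force: 30.0
yaw 61.98 world d [ 40.8  75.2 -63.4] tool frac [0.57   0.0046 0.423 ] turn -0.02 -0.0001 tilt [-2.e-04  2.e-04 -1.e+00]
```

View pics/r3.png

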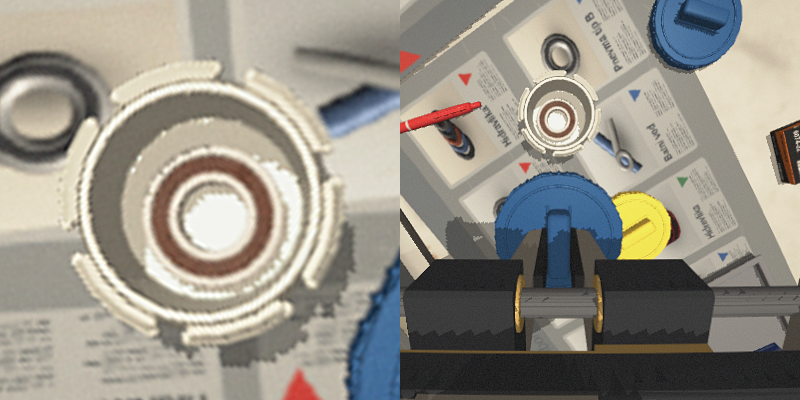

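The second view puts the rim centre at (200,203), i.e. (477.1,24.2), which matches the first. I'll carry the lid above the tub and lower it in small steps.

```bash
python3 -m inch '[0.12,0,0,0,0,0,0.2,0,0.05,0,0,0,0.17,0.002,0.12,0,0,0,0.078,0,0.15,0,0,0,0,0,0.076,0,0,0]' >/dev/null; python3 -m inch '[0,0,0,0,0,0,0,0,0,0,0,0,0,0,0,0,0,0,0,0,0,0,0,0,0,0,0,0,0,0]'|grep -v rot; python3 -c "
from h import *
goto(477.3,24.2,62,62)"
```

```text
time: 8.17
tool_pos: [477.5, 22.7, 271.1]
force: [0.1, -0.5, -0.5]
opening: 0.15
grasp_force: 30.0
yaw 61.86 world d [ -0.2   1.5 -19.1] tool frac [ 0.0082 -0.0062  0.127 ] turn -0.14 -0.0008 tilt [ 1.6e-03  1.0e-04 -1.0e+00]
```

```bash
python3 -m inch '[0.007,-0.005,0.01,0,0,0,0,0,0.013,0,0,0,0,0,0.013,0,0,0,0,0,0.01,0,0,0,0,0,0,0,0,0]' |grep -v rot; python3 -m inch '[0,0,0.01,0,0,0,0,0,0.01,0,0,0,0,0,0.01,0,0,0,0,0,0,0,0,0,0,0,0,0,0,0]'|grep -v rot; python3 -c "
from h import *
goto(477.3,24.2,62,62)"
```

```text
time: 8.58
tool_pos: [476.9, 24.1, 262.9]
force: [-0.2, -0.7, -0.7]
opening: 0.152
grasp_force: 30.0
time: 9.0
tool_pos: [477.1, 24.1, 258.6]
force: [-0.2, 0.2, -0.6]
opening: 0.154
grasp_force: 30.0
yaw 61.88 world d [ 0.2  0.1 -6.6] tool frac [0.001  0.0011 0.0441] turn -0.12 -0.0006 tilt [-3.e-04  0.e+00 -1.e+00]
```

The lower edge has passed the rim at 56 mm with no force, so this isn't the narrow one. I'll press on.

```bash
for i in 1 2; do python3 -m inch '[0,0,0.006,0,0,0,0,0,0.006,0,0,0,0,0,0.005,0,0,0,0,0,0,0,0,0,0,0,0,0,0,0]'|grep -E "pos|force"; done
```

```text
tool_pos: [477.1, 24.1, 256.1]
force: [0.1, 0.1, 0.1]
grasp_force: 30.0
tool_pos: [477.1, 24.1, 253.6]
force: [-0.3, -0.2, -0.5]
grasp_force: 30.0
```

```bash
for i in 1 2; do python3 -m inch '[0,0,0.005,0,0,0,0,0,0.005,0,0,0,0,0,0.003,0,0,0,0,0,0,0,0,0,0,0,0,0,0,0]'|grep -E "pos|force"; done
```

```text
tool_pos: [477.1, 24.1, 251.7]
force: [0.3, 0.3, 0.1]
grasp_force: 30.0
tool_pos: [477.2, 24.2, 251.0]
force: [-5.5, -0.1, 20.3]
grasp_force: 30.0
```

It went all the way down with no snap resistance and stopped hard at 251.0, so this is probably the wide one. I'll lift gently and check the weight.

```bash
python3 -m inch '[0,0,-0.012,0,0,0,0,0,-0.015,0,0,0,0,0,-0.02,0,0,0,0,0,-0.03,0,0,0,0,0,-0.03,0,0,0]'|grep -E "pos|force"; python3 -m inch '[0,0,-0.03,0,0,0,0,0,-0.03,0,0,0,0,0,0,0,0,0,0,0,0,0,0,0,0,0,0,0,0,0]'|grep -E "pos|force|grasp"; python3 - <<'E'
from h import *
im=camera('side')[...,::-1]
cv2.imwrite('pics/s2.png',cv2.resize(im[120:260,260:460],(800,560),interpolation=cv2.INTER_CUBIC))
print(np.mean([read_state()['force'][2] for _ in range(1)]))
E
```

```text
tool_pos: [477.1, 24.2, 266.1]
force: [0.7, -0.3, 0.1]
grasp_force: 30.0
tool_pos: [477.1, 24.2, 274.8]
force: [0.2, 0.2, -0.4]
grasp_force: 30.0
-0.9450102731372582
```

View pics/s2.png

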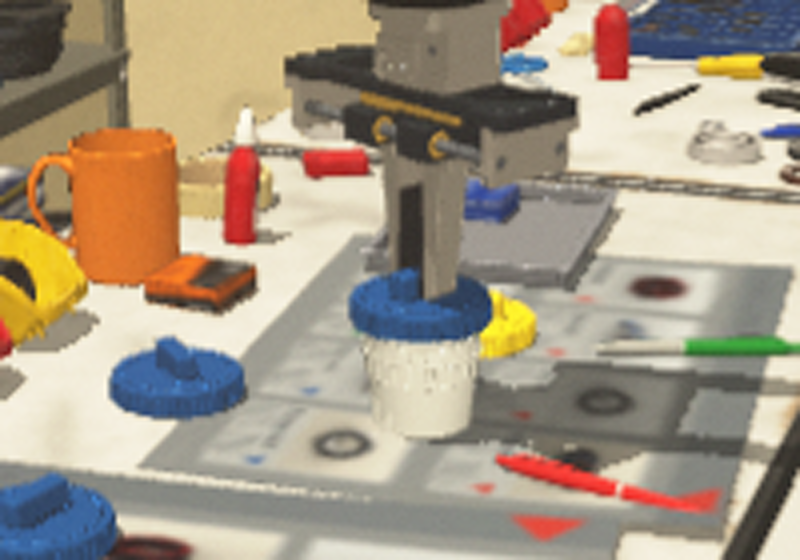

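The lid is lifted to 66 mm, the tub still stands on the table and the force is about 0, so lid 2 is the wide one. I'll return it to its own spot.

```bash
python3 -c "
from h import *
goto(461.7,196.6,100,None)"
```

```text
yaw 61.89 world d [-15.3 172.5  15.4] tool frac [ 0.966  -0.6319 -0.1023] turn 0 0.0 tilt [-2.e-04 -0.e+00 -1.e+00]
```

```bash
python3 -m inch '[0.08,-0.05,-0.06,0,0,0,0.19,-0.125,-0.042,0,0,0,0.2,-0.131,0,0,0,0,0.2,-0.131,0,0,0,0,0.2,-0.131,0.05,0,0,0]' >/dev/null; python3 -m inch '[0.096,-0.064,0.12,0,0,0,0,0,0.13,0,0,0,0,0,0.13,0,0,0,0,0,0.06,0,0,0,0,0,0,0,0,0]' |grep -E "pos|force"; python3 -c "
from h import *
goto(461.7,196.6,18.5,None)"
```

```text
tool_pos: [460.9, 196.3, 214.6]
force: [-0.2, -0.4, -0.7]
grasp_force: 30.0
yaw 61.9 world d [ 0.8  0.3 -6.1] tool frac [0.0044 0.0042 0.0409] turn 0 0.0 tilt [-0.0037 -0.0016 -1.    ]
```

```bash
python3 -m inch '[0.004,0.004,0.02,0,0,0,0,0,0.018,0,0,0,0,0,0,0,0,0,0,0,0,0,0,0,0,0,0,0,0,0]' |grep -E "pos|force";python3 -m inch '[0,0,0,0,0,0,0,0,0,0,0,0,0,0,0,0,0,0,0,0,0,0,0,0,0,0,0,0,0,0]' -0.2 |grep -E "pos|open"; python3 -m inch '[0,0,-0.1,0,0,0,0,0,-0.2,0,0,0,0,0,-0.25,0,0,0,0,0,-0.25,0,0,0,0,0,-0.2,0,0,0]' |grep -E "pos|open"; cat > bar.py <<'E'
from h import *
def rect(im,m,x,y,z,r,n=400):
    u=np.linspace(-r,r,n);X,Y=np.meshgrid(u,u);P=np.c_[(x-Y).ravel(),(y-X).ravel(),np.full(n*n,float(z))]
    K=np.array([[m['fx'],0,m['cx']],[0,m['fy'],m['cy']],[0,0,1]])
    q=cv2.projectPoints(P,m['rvec'],m['tvec'],K,m['distortion'])[0].reshape(n,n,2).astype(np.float32)
    return cv2.remap(im,q[...,0],q[...,1],cv2.INTER_CUBIC)
def barang(im,m,x,y):
    g=cv2.GaussianBlur(cv2.cvtColor(rect(im,m,x,y,33,50),cv2.COLOR_BGR2GRAY),(0,0),3).astype(float)
    gx=cv2.Sobel(g,cv2.CV_64F,1,0);gy=cv2.Sobel(g,cv2.CV_64F,0,1)
    u=np.linspace(-50,50,400);X,Y=np.meshgrid(u,u);w=np.hypot(gx,gy)**2*(np.hypot(X,Y)<27)
    # edge normal in world: (-gy, -gx); long edges dominate
    th=np.arctan2(-gx,-gy);a=np.angle((w*np.exp(2j*th)).sum())/2
    return (np.degrees(a)+90)%180
E
python3 - <<'E'
from bar import *
im=cv2.imread('pics/w2.png');m=np.load('w2.npy',allow_pickle=True).item()
print(barang(im,m,461.6,197),barang(im,m,633.8,43))
im=cv2.imread('pics/top0.png');m=camera_model('top')
print(barang(im,m,463,197),barang(im,m,636,42),barang(im,m,615,254))
goto(600,60,160,134)
E
```

```text
tool_pos: [462.9, 196.8, 211.5]
force: [-0.1, -0.1, -0.5]
grasp_force: 30.0
tool_pos: [462.6, 196.9, 210.9]
opening: 0.488
tool_pos: [462.6, 196.9, 363.4]
opening: 0.599
59.95219916142702 142.03384240469
58.49910469699027 144.55281492145704 74.15211769316474
yaw 61.88 world d [ 137.4 -136.9  -13.4] tool frac [-0.3733  1.2379  0.0901] turn -72.12 -0.4006 tilt [ 1.2e-03  5.0e-04 -1.0e+00]
```

```bash
python3 -m inch '[-0.03,0.12,0,0,0,0,-0.062,0.241,0,0,0,0,-0.062,0.241,0,0,0,0,-0.062,0.241,0,0,0,0,-0.062,0.241,0,0,0,0]' >/dev/null; python3 -m inch '[-0.062,0.241,0,0,0,0,-0.062,0.241,0,0,0,0,-0.062,0.241,0,0,0,0,-0.062,0.241,0,0,0,0,0,0,0,0,0,-0.039]' >/dev/null;  python3 -m inch '[0,0,0,0,0,-0.039,0,0,0,0,0,-0.039,0,0,0,0,0,-0.039,0,0,0,0,0,-0.039,0,0,0,0,0,-0.039]' >/dev/null; python3 -m inch '[0,0,0,0,0,-0.039,0,0,0,0,0,-0.039,0,0,0,0,0,-0.039,0,0,0,0,0,-0.039,0,0,0,0,0,0]' >/dev/null; python3 -m inch '[0,0,0,0,0,0,0,0,0,0,0,0,0,0,0,0,0,0,0,0,0,0,0,0,0,0,0,0,0,0]'|grep -v rot; python3 look.py w3; python3 - <<'E'
from bar import *
im=cv2.imread('pics/w3.png');m=np.load('w3.npy',allow_pickle=True).item()
print(barang(im,m,633.8,43))
cv2.imwrite('pics/r4.png',np.hstack([rect(im,m,633.8,43,33,50),cv2.resize(im,(640,400))[:, :400]]))
goto(633.8,43,60,136)
E
```

```text
time: 15.72
tool_pos: [696.3, -17.5, 360.9]
force: [-0.7, -1.2, -0.6]
opening: 0.597
grasp_force: 0.0
lid [314. 118.] circ [636.   42.2] d 83.8 ell [635.9  42.2] [81.5 82. ]
137.6306375215004
yaw 132.03 world d [ -62.5   60.5 -110.9] tool frac [ 0.5787 -0.0398  0.7392] turn -3.97 -0.022 tilt [-0.  0. -1.]
```

View pics/r4.png

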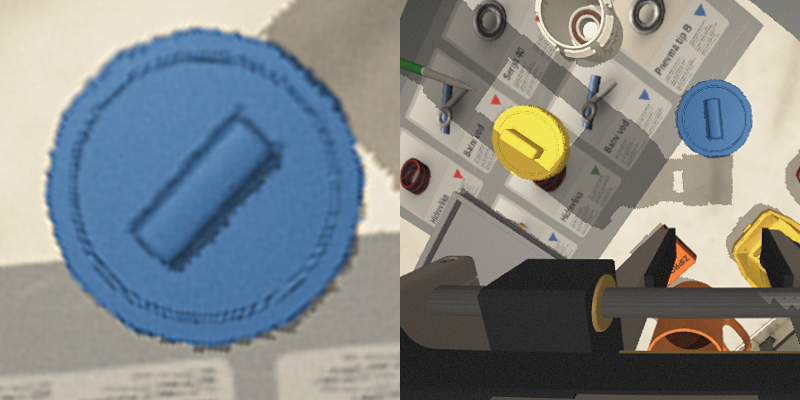

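Rectified lid 3: the bar runs from (152,250) to (258,131), so its yaw is about 137.5° and its centre about (636.1,42). The mug is below and right, so I'm moving away from it.

```bash
python3 -m inch '[0.16,-0.01,0,0,0,0,0.2,-0.0115,0.05,0,0,0,0.15,-0.011,0.15,0,0,0,0.053,0,0.2,0,0,0,0,0,0.2,0,0,0]' >/dev/null; python3 -m inch '[0,0,0.139,0,0,-0.0305,0,0,0,0,0,0,0,0,0,0,0,0,0,0,0,0,0,0,0,0,0,0,0,0]'|grep -v rot; python3 -c "
from h import *
goto(636.1,42,18.5,137.5)"
```

```text
time: 16.6
tool_pos: [637.0, 41.8, 251.9]
force: [-0.3, 0.5, -0.1]
opening: 0.597
grasp_force: 0.0
yaw 137.45 world d [ -0.9   0.2 -43.4] tool frac [ 0.0059 -0.0041  0.2892] turn -0.05 -0.0003 tilt [ 2.8e-03  2.0e-04 -1.0e+00]
```

```bash
python3 -m inch '[0.006,-0.004,0.08,0,0,0,0,0,0.09,0,0,0,0,0,0.08,0,0,0,0,0,0.039,0,0,0,0,0,0,0,0,0]' >/dev/null; python3 -m inch '[0,0,0,0,0,0,0,0,0,0,0,0,0,0,0,0,0,0,0,0,0,0,0,0,0,0,0,0,0,0]' 1|grep pos;python3 -m inch '[0,0,0,0,0,0,0,0,0,0,0,0,0,0,0,0,0,0,0,0,0,0,0,0,0,0,0,0,0,0]'|grep -v rot; python3 -m inch '[0,0,-0.1,0,0,0,0,0,-0.2,0,0,0,0,0,-0.2,0,0,0,0,0,-0.2,0,0,0,0,0,-0.1,0,0,0]'|grep -v rot; python3 - <<'E'
from bar import *
im=cv2.imread('pics/w2.png');m=np.load('w2.npy',allow_pickle=True).item()
g=cv2.GaussianBlur(cv2.cvtColor(rect(im,m,476,20,56,50),cv2.COLOR_BGR2GRAY),(0,0),2)
c=cv2.HoughCircles(g,cv2.HOUGH_GRADIENT,1,20,param1=80,param2=15,minRadius=114,maxRadius=128)
print(c[0][:3])
goto(547,-40,115,None)
E
```

```text
tool_pos: [635.3, 42.1, 206.5]
time: 17.85
tool_pos: [635.5, 42.1, 206.5]
force: [0.5, 0.4, 6.1]
opening: 0.148
grasp_force: 30.7
time: 18.27
tool_pos: [635.8, 42.1, 329.2]
force: [1.1, -0.1, -0.4]
opening: 0.146
grasp_force: 30.9
[[181.5 193.5 119.6]
 [195.5 178.5 126.3]
 [189.5 214.5 124.1]]
yaw 137.56 world d [-88.8 -82.1 -24.2] tool frac [ 0.0674 -0.8037  0.1597] turn 0 0.0 tilt [ 2.6e-03  2.0e-04 -1.0e+00]
```

```bash
python3 -m inch '[0.01,-0.12,0,0,0,0,0.019,-0.2,0,0,0,0,0.019,-0.2,0,0,0,0,0.019,-0.2,0,0,0,0,0,-0.084,0,0,0,0]' >/dev/null; python3 -m inch '[0,0,0,0,0,0,0,0,0,0,0,0,0,0,0,0,0,0,0,0,0,0,0,0,0,0,0,0,0,0]'|grep -v rot; python3 - <<'E'
from bar import *
m=camera_model('wrist');im=camera('wrist')[...,::-1].copy();cv2.imwrite('pics/w5.png',im)
g=cv2.GaussianBlur(cv2.cvtColor(rect(im,m,477,24,56,50),cv2.COLOR_BGR2GRAY),(0,0),2)
c=cv2.HoughCircles(g,cv2.HOUGH_GRADIENT,1,20,param1=80,param2=15,minRadius=114,maxRadius=128)[0][:3]
for a in c: print(a,(477-(a[1]-200)/4).round(1),(24-(a[0]-200)/4).round(1))
goto(477.2,24.2,76,None)
E
```

```text
time: 19.1
tool_pos: [547.1, -39.5, 326.5]
force: [0.1, 0.4, -0.1]
opening: 0.151
grasp_force: 30.9
[196.5 200.5 121.9] 476.9 24.9
[216.5 205.5 126.3] 475.6 19.9
[210.5 185.5 116.4] 480.6 21.4
yaw 137.62 world d [-69.7  63.7 -60.5] tool frac [6.299e-01 5.000e-04 4.036e-01] turn 0 0.0 tilt [ 2.e-04  1.e-04 -1.e+00]
```

Tub re-measured at (476.9,24.9), radius 30.5 mm, so it hasn't moved. I'll bring lid 3 onto it.

```bash
python3 -m inch '[0.12,0,0,0,0,0,0.2,0,0.05,0,0,0,0.2,0,0.12,0,0,0,0.11,0.001,0.12,0,0,0,0,0,0.07,0,0,0]' >/dev/null; python3 -m inch '[0,0,0,0,0,0,0,0,0,0,0,0,0,0,0,0,0,0,0,0,0,0,0,0,0,0,0,0,0,0]'|grep -v rot; python3 -c "
from h import *
goto(477.1,24.4,75,None)"
```

```text
time: 19.98
tool_pos: [477.5, 23.3, 273.4]
force: [-0.4, 0.1, 0.5]
opening: 0.149
grasp_force: 30.9
yaw 137.53 world d [-0.4  1.1 -8.4] tool frac [0.0072 0.0035 0.0558] turn 0 0.0 tilt [ 0.0016  0.     -1.    ]
```

```bash
python3 -m inch '[0.006,0.0035,0.02,0,0,0,0,0,0.02,0,0,0,0,0,0.015,0,0,0,0,0,0,0,0,0,0,0,0,0,0,0]' |grep -E "pos|force"; python3 -m inch '[0,0,0.01,0,0,0,0,0,0.01,0,0,0,0,0,0.01,0,0,0,0,0,0,0,0,0,0,0,0,0,0,0]'|grep -E "pos|force"; python3 -c "
from h import *
goto(477.1,24.4,65,None)"
```

```text
tool_pos: [476.2, 24.7, 264.2]
force: [-0.9, -0.0, -0.1]
grasp_force: 30.9
tool_pos: [476.3, 24.7, 259.8]
force: [-0.4, 0.4, 0.4]
grasp_force: 30.9
yaw 137.58 world d [ 0.8 -0.3 -4.8] tool frac [-0.0055  0.0021  0.0321] turn 0 0.0 tilt [-3.e-04 -0.e+00 -1.e+00]
```

It's past the rim, so this is the right lid, and lid 1 must be the narrow one. Pressing down.

```bash
for v in 1 2 3; do :; done; python3 -m inch '[-0.005,0.002,0.006,0,0,0,0,0,0.007,0,0,0,0,0,0.007,0,0,0,0,0,0,0,0,0,0,0,0,0,0,0]'|grep -E "pos|force"; python3 -m inch '[0,0,0.007,0,0,0,0,0,0.007,0,0,0,0,0,0.006,0,0,0,0,0,0,0,0,0,0,0,0,0,0,0]'|grep -E "pos|force"; python3 -m inch '[0,0,0.005,0,0,0,0,0,0.005,0,0,0,0,0,0,0,0,0,0,0,0,0,0,0,0,0,0,0,0,0]'|grep -E "pos|force"
```

```text
tool_pos: [477.1, 24.4, 256.9]
force: [-1.0, -0.2, -0.2]
grasp_force: 31.0
tool_pos: [477.3, 24.4, 254.2]
force: [-0.5, -0.4, 4.7]
grasp_force: 31.7
tool_pos: [477.1, 24.4, 252.3]
force: [1.1, 0.3, -1.8]
grasp_force: 30.8
```

```bash
for i in 1 2 ; do python3 -m inch '[0,0,0.004,0,0,0,0,0,0.004,0,0,0,0,0,0.002,0,0,0,0,0,0,0,0,0,0,0,0,0,0,0]'|grep -E "pos|force"; done
```

```text
tool_pos: [476.8, 24.4, 250.7]
force: [0.4, -0.1, -1.7]
grasp_force: 30.7
tool_pos: [477.2, 24.4, 249.5]
force: [0.6, 0.6, -1.3]
grasp_force: 31.0
```

```bash
for i in 1 2 ; do python3 -m inch '[0,0,0.003,0,0,0,0,0,0.003,0,0,0,0,0,0,0,0,0,0,0,0,0,0,0,0,0,0,0,0,0]'|grep -E "pos|force"; done
```

```text
tool_pos: [477.3, 24.4, 249.3]
force: [-3.0, -0.8, 11.0]
grasp_force: 33.1
tool_pos: [477.3, 24.4, 249.2]
force: [-7.2, -0.9, 24.3]
grasp_force: 35.4
```

Fully home, at 249.2 against an expected 249.5, with a hard stop. Now a smooth lift by the grip.

```bash
python3 -m inch '[0,0,-0.008,0,0,0,0,0,-0.01,0,0,0,0,0,-0.015,0,0,0,0,0,-0.02,0,0,0,0,0,-0.03,0,0,0]'|grep -E "pos|force"; python3 -m inch '[0,0,-0.03,0,0,0,0,0,-0.03,0,0,0,0,0,-0.02,0,0,0,0,0,-0.01,0,0,0,0,0,0,0,0,0]'|grep -E "pos|force"; python3 -m inch '[0,0,0,0,0,0,0,0,0,0,0,0,0,0,0,0,0,0,0,0,0,0,0,0,0,0,0,0,0,0]'|grep -E "pos|force"; python3 - <<'E'
from h import *
im=camera('side')[...,::-1]
cv2.imwrite('pics/s3.png',cv2.resize(im[120:260,260:460],(800,560),interpolation=cv2.INTER_CUBIC))
m=camera_model('top');K=np.array([[m['fx'],0,m['cx']],[0,m['fy'],m['cy']],[0,0,1]])
im=cv2.imread('pics/top0.png')
from bar import rect
cv2.imwrite('pics/tray.png',rect(im,m,543,-330,17,130,520))
goto(540,-288,160,None)
E
```

```text
tool_pos: [476.8, 24.4, 259.9]
force: [0.5, 0.4, -3.1]
grasp_force: 30.7
tool_pos: [477.2, 24.4, 274.0]
force: [0.4, -0.5, -2.8]
grasp_force: 30.7
tool_pos: [477.0, 24.4, 273.4]
force: [1.2, -0.3, -3.1]
grasp_force: 30.7
yaw 137.58 world d [  63.  -312.4   76.5] tool frac [-1.7149 -1.2545 -0.5103] turn 0 0.0 tilt [-2.e-04  0.e+00 -1.e+00]
```

View pics/s3.png

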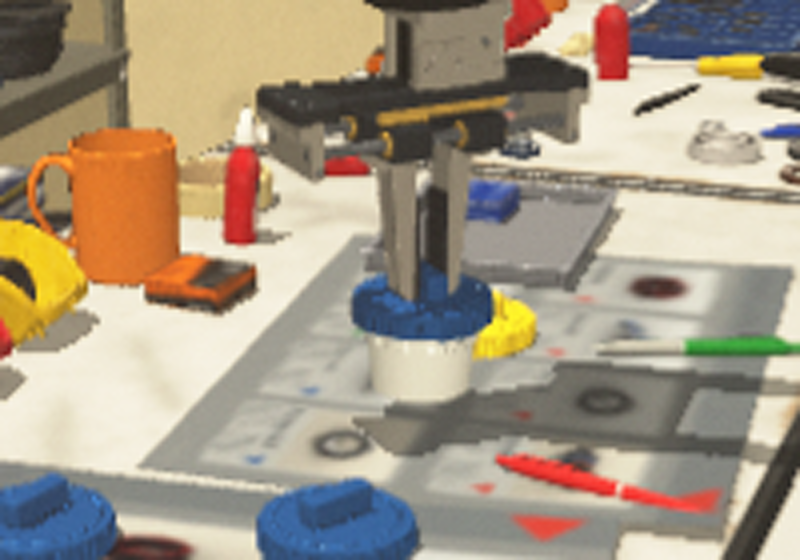

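The tub hangs from the lid, clear of the table, with a pull of -3 N. Lid 2 lies flat at lower middle. Carrying it to the tray.

```bash
python3 -m inch '[0,0,-0.04,0,0,0,0,0,-0.08,0,0,0,0,0,-0.12,0,0,0,0,0,-0.12,0,0,0,-0.01,-0.007,-0.09,0,0,0]'>/dev/null; python3 -m inch '[-0.04,-0.029,-0.05,0,0,0,-0.08,-0.058,-0.01,0,0,0,-0.11,-0.08,0,0,0,0,-0.13,-0.095,0,0,0,0,-0.14,-0.103,0,0,0,0]' >/dev/null; python3 -m inch '[-0.14,-0.103,0,0,0,0,-0.14,-0.103,0,0,0,0,-0.14,-0.103,0,0,0,0,-0.14,-0.103,0,0,0,0,-0.14,-0.103,0,0,0,0]' |grep -E "pos|force"; python3 -m inch '[-0.14,-0.103,0,0,0,0,-0.13,-0.095,0,0,0,0,-0.1,-0.072,0,0,0,0,-0.07,-0.05,0,0,0,0,-0.04,-0.03,0,0,0,0]' |grep -E "pos|force"; python3 -m inch '[-0.01,-0.01,0,0,0,0,0,0,0,0,0,0,0,0,0,0,0,0,0,0,0,0,0,0,0,0,0,0,0,0]'|grep -E "pos|force"; python3 - <<'E'
from h import *
goto(540,-288,68,None)
m=camera_model('wrist');im=camera('wrist')[...,::-1].copy();cv2.imwrite('pics/w6.png',im)
im=camera('top')[...,::-1];cv2.imwrite('pics/t6.png',im)
mt=camera_model('top');h,s,v=cv2.split(cv2.cvtColor(cv2.imread('pics/top0.png'),cv2.COLOR_BGR2HSV))
b=np.zeros_like(h);b[175:255,390:485]=((s<45)&(v<165))[175:255,390:485].astype(np.uint8)
c=max(blobs(b,500),key=cv2.contourArea);r=cv2.minAreaRect(ray(mt,cv2.convexHull(c).reshape(-1,2),17.)[:,:2].astype(np.float32));print('tray',r)
E
```

```text
tool_pos: [521.1, -198.0, 349.9]
force: [0.6, 0.4, -2.1]
grasp_force: 30.8
tool_pos: [539.1, -285.1, 349.8]
force: [0.1, 0.1, -1.7]
grasp_force: 30.8
tool_pos: [539.1, -284.8, 350.1]
force: [-0.3, -0.2, -2.2]
grasp_force: 30.8
yaw 137.63 world d [  0.9  -3.2 -92.1] tool frac [-0.019  -0.0116  0.6143] turn 0 0.0 tilt [-2.e-04  3.e-04 -1.e+00]
tray ((539.5831298828125, -312.7086486816406), (241.502197265625, 207.40699768066406), 88.88179779052734)
```

```bash
python3 -m inch '[-0.01,-0.006,0.05,0,0,0,0,0,0.1,0,0,0,0,0,0.14,0,0,0,0,0,0.14,0,0,0,0,0,0.1,0,0,0]'>/dev/null; python3 -m inch '[0,0,0.05,0,0,0,0,0,0.02,0,0,0,0,0,0,0,0,0,0,0,0,0,0,0,0,0,0,0,0,0]' |grep -E "pos|force"; python3 -m inch '[0,0,0.006,0,0,0,0,0,0.006,0,0,0,0,0,0.006,0,0,0,0,0,0,0,0,0,0,0,0,0,0,0]'|grep -E "pos|force"
```

```text
tool_pos: [540.0, -287.6, 261.1]
force: [-0.4, -0.6, -2.5]
grasp_force: 30.8
tool_pos: [539.6, -287.4, 257.4]
force: [0.4, 0.7, -2.8]
grasp_force: 30.8
```

```bash
python3 -m inch '[0,0,0.006,0,0,0,0,0,0.006,0,0,0,0,0,0.005,0,0,0,0,0,0,0,0,0,0,0,0,0,0,0]' |grep -E "pos|force"; python3 -m inch '[0,0,0.003,0,0,0,0,0,0.003,0,0,0,0,0,0.002,0,0,0,0,0,0,0,0,0,0,0,0,0,0,0]'|grep -E "pos|force"
```

```text
tool_pos: [539.6, -287.3, 254.7]
force: [0.5, 0.0, -2.4]
grasp_force: 30.8
tool_pos: [539.7, -287.4, 253.8]
force: [0.8, -0.1, -1.5]
grasp_force: 31.1
```

```bash
python3 -m inch '[0,0,0.002,0,0,0,0,0,0.002,0,0,0,0,0,0.001,0,0,0,0,0,0,0,0,0,0,0,0,0,0,0]'|grep -E "pos|force"; python3 -m inch '[0,0,0,0,0,0,0,0,0,0,0,0,0,0,0,0,0,0,0,0,0,0,0,0,0,0,0,0,0,0]' -0.2|grep -E "pos|force|open";python3 -m inch '[0,0,0,0,0,0,0,0,0,0,0,0,0,0,0,0,0,0,0,0,0,0,0,0,0,0,0,0,0,0]'|grep -E "open"; python3 -m inch '[0,0,-0.05,0,0,0,0,0,-0.15,0,0,0,0,0,-0.25,0,0,0,0,0,-0.25,0,0,0,0,0,-0.25,0,0,0]'|grep pos;  python3 -m inch '[-0.1,0.15,-0.1,0,0,0,-0.15,0.2,0,0,0,0,-0.15,0.2,0,0,0,0,-0.15,0.2,0,0,0,0,-0.15,0.2,0,0,0,0]'|grep pos; python3 -m inch '[0,0,0,0,0,0,0,0,0,0,0,0,0,0,0,0,0,0,0,0,0,0,0,0,0,0,0,0,0,0]'|grep -E "time|pos"; python3 - <<'E'
from bar import *
t=camera('top')[...,::-1];s=camera('side')[...,::-1]
a=cv2.resize(t[130:280,150:490],(800,353),interpolation=cv2.INTER_CUBIC);b=cv2.resize(s[140:295,220:460],(372,240),interpolation=cv2.INTER_CUBIC)
c=np.zeros((593,800,3),np.uint8);c[:353]=a;c[353:,:372]=b
c[353:,380:782]=cv2.resize(s[155:215,330:430],(402,240),interpolation=cv2.INTER_CUBIC);cv2.imwrite('pics/f.png',c)
E
```

```text
tool_pos: [539.8, -287.3, 253.4]
force: [0.1, 2.8, 5.9]
grasp_force: 32.2
tool_pos: [539.9, -287.7, 253.4]
force: [-0.6, 1.6, 5.7]
opening: 0.49
grasp_force: 2.8
opening: 0.601
tool_pos: [539.1, -287.3, 396.9]
tool_pos: [714.5, -252.6, 410.9]
time: 31.8
tool_pos: [712.2, -253.6, 410.8]
```

View pics/f.png

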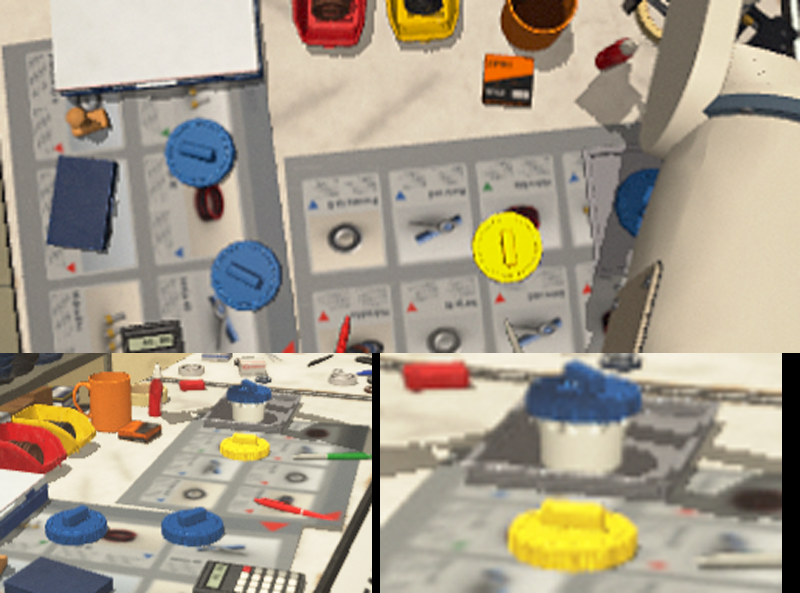

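The closed tub stands upright in the tray's free half. Lids 1 and 2 lie flat, grip up, on the worktop, the bystanders in view are where they were, and the gripper is clear. Handing in.

```bash
python3 -c "
from cell import *
print(close_job())"
```

```text
the job is handed in; nothing more can be done
None
```

The job is handed in after about 32 s of robot time: the second lid I tried snapped fully home, and I lifted the closed tub by its grip and stood it upright in the tray's free half; the other two lids lie flat, grip up, on the worktop.

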